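# Fit the pressed collar and hold the tank hatch open

## Robot

A 7-joint arm with a two-finger parallel gripper is mounted at the origin on the work surface. World frame = base frame: x ahead of the robot, y to its left, z up, the work surface at z = 0. Lengths are in mm, angles in degrees, forces in N, time in s.
With the tool pointing down it reaches from about 400 to 850 mm from the base axis. Payload 4.5 kg.
Tool frame: the origin (TCP) lies at the centre of the arm's flange, where the gripper is bolted on; the fingertips stand 173 mm ahead of it and the grasp point (between the pads) lies 155 mm ahead of it (env.tip_extent is the distance from the TCP to the fingertips, in mm); z points along the fingers, y is the direction in which the jaws open and shut (so a half turn about z gives the same grasp; the last joint's range is limited). The gripper opens to 85 mm and grips with 20 to 120 N. Pads are 22 mm wide; open, the fingers measure 114 mm over their backs; the gripper's body (76 mm by 85 mm) begins 54 mm behind the grasp point. The pads swing forward as they close: fully open they stand 13 mm farther back than shut.
Start: joints at [-64.183, 39.483, -11.15, 89.685, 9.013, 51.709, -12.324], TCP at [253.003, 571.513, 404.717] pointing down, gripper open.
Joint ranges: [-172.22, 172.22], [-26.19, 119.32], [-84.43, 86.54], [7.71, 146.69], [-57.33, 237.33], [2.42, 119.75], [-152.13, 152.13]. Speed limits (degrees/s): [147.25, 147.25, 180, 180, 180, 180, 180].

## Interface

Orientations are given as a 3x3 rotation matrix whose columns are the frame's x, y, z axes.
In Python, from cell import sense, vision, job, env gives the robot as it stands.
- The arm moves only by the tool apply_moves, never from a script. Its argument "steps" is a list of rows, each an object with "grip": the opening, from 0 (shut) to 1 (fully open); "linear": the shift along the tool's x, y, z normalised to -1 to 1, where 1 is 0.4 m, a list of three; "roll": the turn about the tool's z normalised to -1 to 1, where 1 is 0.1 rad. A call has 1 to 5 rows; each row shifts and turns the commanded pose from where the row before left it, along the tool's axes as they then stand; what a row does not reach is not made up. A row lasts 1/12 s, in which the tool goes at most 41.7 mm and 7.16 degrees, less where a joint would pass 70% of its speed; a pose out of reach is approached as far as the arm can. A call with a number of a shift or a turn outside -1 to 1 is refused whole. A call with a gripper value outside its range is refused whole. The fingers move at their own pace and stop on an object; "force" is the grip in N (left out, the last holds). Time passes only in rows, so rows that do not move let the fingers close. It gives the time, the measured TCP pose, the force and the opening at its end, in the units of the state.
- sense(): the state, without advancing time (a new reading comes with each control period).
- vision.capture(name): name is "side" or "top" or "wrist"; returns the picture (480x640x3 uint8, blue, green, red); there is no depth.
- vision.get_calibration(name): a dict with "fx", "fy", "cx", "cy" (pixels), "distortion" ([k1, k2, p1, p2, k3] as OpenCV has them; the pictures are not rectified), "world_from_camera" (4x4, takes a point from camera to world coordinates); the wrist camera has in their place "mount" (4x4, takes a point from camera to tool coordinates, whose origin is the TCP and whose axes are the flange's). Camera axes: x right, y down, z forward; pixel columns grow to the right and rows downward; lengths in mm; the calibration is good to about 2 mm. A picture is of the moment at which its call begins: read the wrist's pose just before it. get_calibration takes no time and is no camera call.
- job.job_done(): hands the job in, once; it reports no verdict.
The state is a dict: "clock": time; "q": joint angles; "qvel": joint speeds; "joint_efforts": joint torques, N m; "position": TCP position; "tcp_rot": TCP orientation; "ft_force": force on the tool from outside, world axes, zero at the start; "torque": the same for the moment, N m; "gripper_width": opening from 0.0 (shut) to 1.0 (fully open).
Only numpy, scipy, OpenCV 4.12 (cv2) and the standard library are available. Lean on these libraries where they do the work, as an engineer would, in place of code of your own. Each camera call takes 0.05 s, during which the arm holds its last target.

## Task

Lift the pressed steel collar out of the forming die and lower it, without dropping it, over the pipe stub on the shut hatch of the steel tank until its flange sits flat on the hatch, then let go of it. Then raise the hatch (it has a bar handle) and keep it held open at 40 degrees (within 5 degrees) so the collar can be tacked from inside; the hatch falls shut by itself, so finish while still holding it, with the collar still on the stub. Leave the hammer, the brush and the pipe offcut where they are.

Things in the scene. Friction and masses are not known exactly. Their poses are not given: they have to be found in the camera images.
- collar_center (a point): Centre of the loose pressed steel collar, on its axis, 27 mm above its underside. A flat round flange (90 mm diameter, 6 mm thick) at the bottom, a round tube neck (45 mm outside diameter, 48 mm tall) on it, and a 36 mm bore right through. About 0.3 kg. z: its axis, up. Fingers gripping the neck must stay above the flange, whose top is 21 mm below this point.
- die_cavity (a point): Centre of the floor of the die's round cavity (96 mm diameter, 8 mm deep; a 26 mm pilot, 9 mm high, in its middle). The die is a fixed bare-metal block 150 x 150 mm, 45 mm high. The collar starts with its flange on this floor, the pilot in its bore, its neck standing 46 mm above the die. x, y along the block's sides, z up.
- hatch_stub (a point): Foot of the pipe stub, on its axis, on the hatch's upper face (130 mm above the table when shut), 75 mm from the hinge. The stub: a round post fixed to the hatch, 29 mm diameter, 40 mm tall, its top 6 mm tapering to 22 mm. Axes of the hatch: x from hinge to handle, y along the hinge, z out of the face. A seated collar has its centre 27 mm above this point, with 3.5 mm play all round.
- hatch_handle (a point): Middle of the hatch's bar handle: a round bar 12 mm thick, 120 mm long, parallel to the hinge (hatch y), on two end posts, its centre line 42 mm above the hatch face, 205 mm from the hinge along hatch x and 46 mm along hatch z. Axes as the hatch; moves with it. The round bar can turn in a grip.
- hatch_hinge (a point): On the hatch's hinge axis, half-way along, at the tank's upper edge nearest the robot, 126 mm above the table. Axes as the hatch and turning with it: x towards the handle, y along the axis. The hatch is a steel plate 254 (x) by 206 (y) by 4 mm, about 0.6 kg, on a fixed tank 240 x 200 mm, 126 mm high, with a base plate 280 x 230 mm.
- hatch (a joint): Opening angle of the hatch in rad: 0 shut (level), growing as the handle edge rises and swings up towards the robot; stop at 1.25. No spring or catch; nearly free hinge: its weight shuts it from any angle. 40 degrees = 0.698.
- hammer: Bystander: a hammer lying on the bench beyond the work, about 300 mm long. Leave alone.
- brush: Bystander: a hand brush lying on the bench to the robot's right. Leave alone.
- offcut: Bystander: a piece of pipe standing upright on the bench to the left, 60 mm diameter, 80 mm high. Leave alone.
Not all that is in view belongs to the job. There is more than one size of the part that bears die_cavity; the job needs the smaller. Of the things that look like the part that bears collar_center, the larger one is meant.

How it is judged (in metres and radians):
On the way, in this order (a step that is already met when the one before it is completed fails the run):
1. the collar is held in the gripper, lifted clear of the die (z of collar_center in the frame of die_cavity above 0.045 m and contact force between the fingers and collar above 1 N), for 0.1 s.
2. the collar, still held, is lowered over the stub to within about 13 mm of the shut hatch (x of collar_center in the frame of hatch_stub between -0.009 and 0.009 m and y of collar_center in the frame of hatch_stub between -0.009 and 0.009 m and z of collar_center in the frame of hatch_stub between 0.019 and 0.04 m and contact force between the fingers and collar above 1 N and value of joint hatch below 0.1 rad), for 0.05 s.
3. the collar sits on the shut hatch, over the stub, and is let go (x of collar_center in the frame of hatch_stub between -0.009 and 0.009 m and y of collar_center in the frame of hatch_stub between -0.009 and 0.009 m and z of collar_center in the frame of hatch_stub between 0.019 and 0.032 m and contact force between the fingers and collar below 0.1 N and value of joint hatch below 0.05 rad), for 0.2 s.
At the end, for the whole second after the job is handed in: Fingers hold the hatch still at 40 +- 5 degrees (0.611 to 0.785 rad), nothing else props it; the collar sits on it over the stub (centre within 9 mm of the stub axis, 19 to 33 mm off the face, tilt under 0.15 rad), not pushed by the robot; bystanders within 30 mm of their start (value of joint hatch between 0.611 and 0.785 rad and velocity of joint hatch between -0.1 and 0.1 rad/s and x of collar_center in the frame of hatch_stub between -0.009 and 0.009 m and y of collar_center in the frame of hatch_stub between -0.009 and 0.009 m and z of collar_center in the frame of hatch_stub between 0.019 and 0.033 m and angle between the z axis of collar_center and the z axis of hatch_stub, either way round below 0.15 rad and contact force between the fingers and hatch above 1 N and contact force between the arm and collar below 1 N and contact force between hatch and hammer below 0.2 N and contact force between hatch and brush below 0.2 N and contact force between hatch and offcut below 0.2 N and distance of each of hammer, brush, offcut from where it was at the start of the episode below 0.03 m); the arm keeps its last pose, push and grip.
It fails at once if a bystander (hammer, brush or pipe offcut) is moved by more than 30 mm (distance of any of hammer, brush, offcut from where it was at the start of the episode above 0.03 m).
It also fails if it takes over 58 s, if anything falls off the work surface, if the arm or the gripper's body presses on something with over 40 N, if the wrist force passes 120 N, or if a joint passes its speed limit or range.

## Working session

There is one attempt and no reset: what is moved stays moved. The work goes in short steps, Python scripts to look and compute and a tool call to move; the robot and the scene stay as the last step left them, time stands still between calls to the robot, and variables do not carry over. Pictures are saved under pics/ and viewed, and the job is handed in when it is done.

Besides the shell and the picture viewer there is one more tool, called after "Emit:" by a JSON object that holds its "op" and its "data", one argument or row to a line. apply_moves: Moves the arm, as the interface text tells. Its arguments: {"type":"object","properties":{"steps":{"type":"array"},"force":{"type":"number"}},"required":["steps"]}

```bash
ls; mkdir -p pics
python3 - <<'E'
from cell import sense, vision, job, env
import cv2,numpy as np
s=sense();print(s)
print(env.tip_extent)
for n in("side","top","wrist"):
    cv2.imwrite(f"pics/{n}0.png",vision.capture(n)); print(n,vision.get_calibration(n))
E
```

```text
pics
{'clock': 0.0, 'q': array([-64.18306215,  39.53313319, -11.14484658,  89.74572206,
         9.0120382 ,  51.70960511, -12.32585975]), 'qvel': array([-0.03632457,  0.01778754,  0.00126948,  0.07877459, -0.00856678,
       -0.01858771, -0.02576955]), 'joint_efforts': array([ 6.08780574e-04, -5.39602375e+01, -1.26618952e+00, -1.58545250e+01,
        9.15812154e-03,  9.45254462e-03, -3.50908273e-06]), 'position': array([252.9057675 , 571.17749302, 403.88034822]), 'tcp_rot': array([[-9.14414484e-01,  4.04778642e-01, -6.34084780e-04],
       [ 4.04779118e-01,  9.14412819e-01, -1.74975639e-03],
       [-1.28448765e-04, -1.85666687e-03, -9.99998268e-01]]), 'ft_force': array([-1.19124553,  0.37389114, -0.31261424]), 'torque': array([-0.00076452, -0.08829642,  0.03253346]), 'gripper_width': 0.9959621459217795}
173.4
side {'fx': 455.7282726531249, 'fy': 455.7282726531249, 'cx': 316.2032371902236, 'cy': 239.6776681673845, 'distortion': array([-0.10647045,  0.        ,  0.        ,  0.        ,  0.        ]), 'world_from_camera': array([[ 9.60372605e-01, -2.02096337e-01,  1.91941475e-01,
   
[... 681 characters left out ...]
e-02, -6.85170189e-02, -9.97307525e-01,
         1.15428189e+03],
       [ 0.00000000e+00,  0.00000000e+00,  0.00000000e+00,
         1.00000000e+00]])}
wrist {'fx': 343.32078203929797, 'fy': 343.32078203929797, 'cx': 322.4691598195484, 'cy': 238.9010473139624, 'distortion': array([-0.00079833,  0.        ,  0.        ,  0.        ,  0.        ]), 'mount': array([[-8.33942429e-04, -9.49067990e-01, -3.15070238e-01,
         8.06032631e+01],
       [ 9.99999080e-01, -4.54496804e-04, -1.27778903e-03,
        -7.09828972e-01],
       [ 1.06951025e-03, -3.15071014e-01,  9.49067496e-01,
         3.00471339e+01],
       [ 0.00000000e+00,  0.00000000e+00,  0.00000000e+00,
         1.00000000e+00]])}
```

View pics/top0.png

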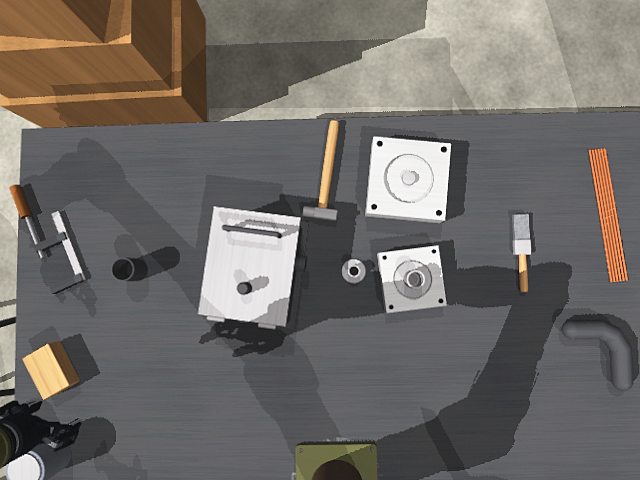

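View pics/side0.png

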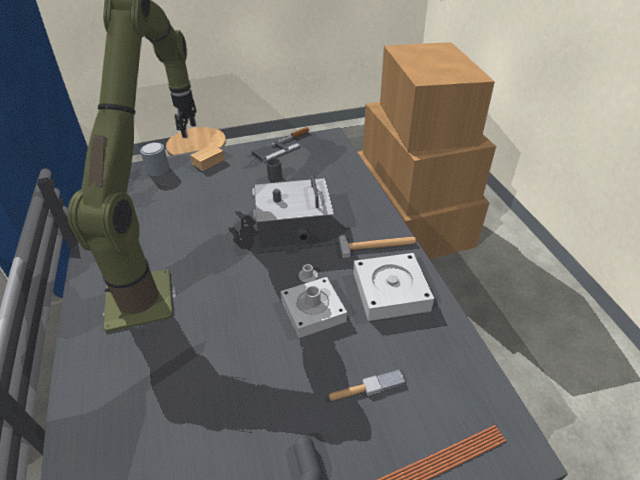

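View pics/wrist0.png

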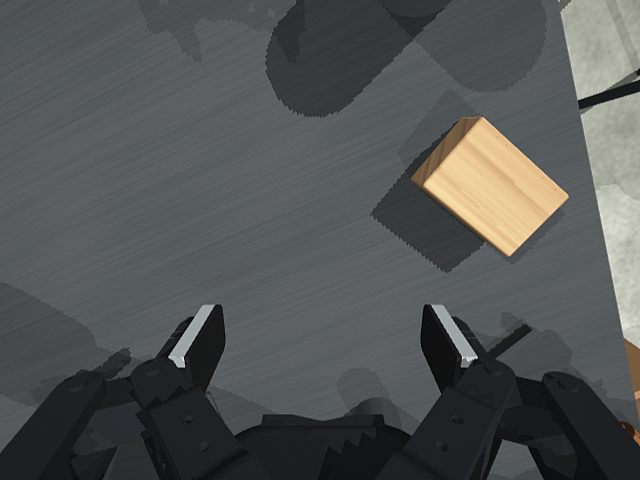

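Top view candidates. Collars: one in the small die at (413,279), which is the larger, and a smaller ring loose on the bench at (353,269). Dies: the smaller at (412,279) and the larger, empty one at (408,178). The tank shows its stub at (245,288) and its bar handle at (252,230). I choose the collar in the small die and will check it in a crop.

```bash
cat > h.py <<'E'
from cell import sense, vision, job, env
import cv2,numpy as np
def ray(name,uv,T=None):
    c=vision.get_calibration(name)
    K=np.array([[c['fx'],0,c['cx']],[0,c['fy'],c['cy']],[0,0,1.]])
    p=cv2.undistortPoints(np.array(uv,float).reshape(-1,1,2),K,c['distortion']).reshape(-1,2)
    d=np.c_[p,np.ones(len(p))]
    if name=='wrist': W=T@c['mount']
    else: W=c['world_from_camera']
    return W[:3,3],d@W[:3,:3].T
def plane(name,uv,z,T=None):
    o,d=ray(name,uv,T); return o+d*((z-o[2])/d[:,2])[:,None]
def proj(name,P,T=None):
    c=vision.get_calibration(name)
    K=np.array([[c['fx'],0,c['cx']],[0,c['fy'],c['cy']],[0,0,1.]])
    W=T@c['mount'] if name=='wrist' else c['world_from_camera']
    V=np.linalg.inv(W)
    return cv2.projectPoints(np.array(P,float).reshape(-1,1,3),cv2.Rodrigues(V[:3,:3])[0],V[:3,3],K,c['distortion'])[0].reshape(-1,2)
def pose(s=None):
    s=s or sense(); T=np.eye(4);T[:3,:3]=s['tcp_rot'];T[:3,3]=s['position'];return T
E
python3 - <<'E'
from h import *
im=cv2.imread('pics/top0.png')
a=cv2.resize(im[195:335,185:325],None,fx=4,fy=4,interpolation=cv2.INTER_CUBIC)
cv2.imwrite('pics/ca.png',a)
b=cv2.resize(im[230:330,330:460],None,fx=6,fy=6,interpolation=cv2.INTER_CUBIC)
cv2.imwrite('pics/cb.png',b)
E
```

```text
(no output)
```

View pics/ca.png

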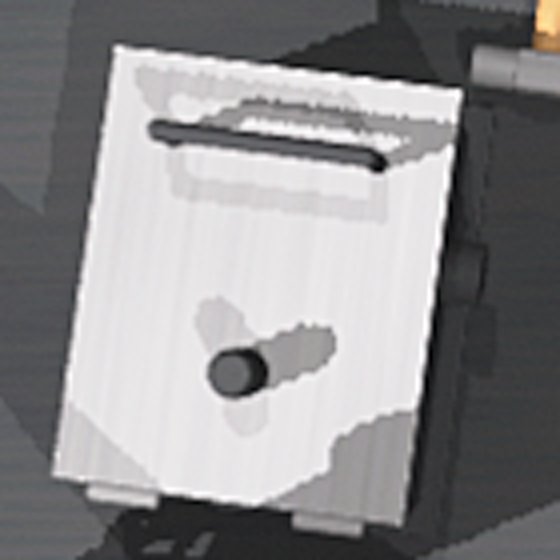

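View pics/cb.png

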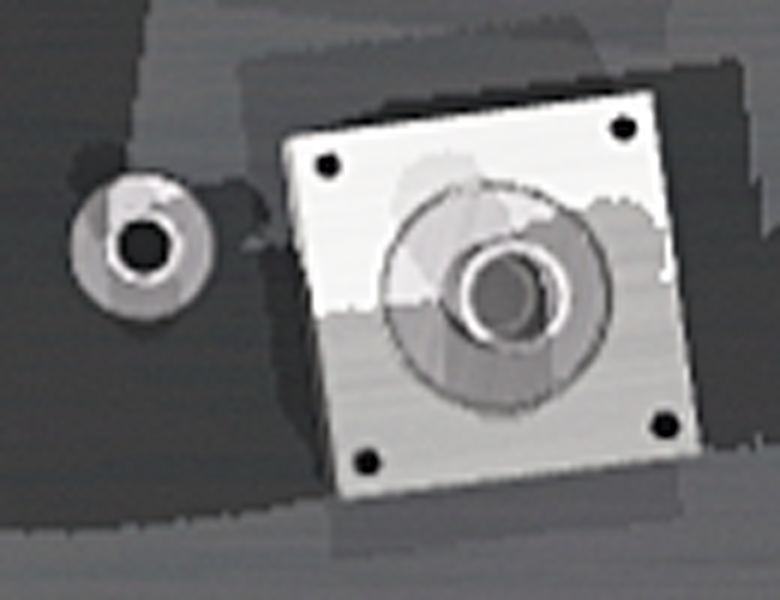

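The crop confirms it: the larger collar's neck ring is centred at about (415.5,278.9), and the hatch, stub top and bar are clear.

Run:
```python
from h import *
print('neck',plane('top',[415.3,278.7],91))
print('flange',plane('top',[330+498/6-.4,230+296/6-.4],43+2))
die=plane('top',[(330+x/6-.4,230+y/6-.4) for x,y in [(283,140),(652,92),(700,455),(342,497)]],45); print('die',die,die.mean(0))
h=plane('top',[(185+x/4-.4,195+y/4-.4) for x,y in [(115,45),(463,90),(402,526),(52,472)]],130); print('hatch',h,h.mean(0))
for i in range(4):print(np.linalg.norm(h[i]-h[i-1]),np.linalg.norm(die[i]-die[i-1]))
st=plane('top',[185+236/4-.4,195+373/4-.4],170);print('stub',st)
b=plane('top',[(185+x/4-.4,195+y/4-.4) for x,y in [(152,130),(382,162)]],174);print('bar',b,b.mean(0),np.linalg.norm(b[1]-b[0]))
e=b[1]-b[0];print(np.degrees(np.arctan2(e[1],e[0])))
e=h[1]-h[0];print(np.degrees(np.arctan2(e[1],e[0])));e=h[0]-h[3];print(np.degrees(np.arctan2(e[1],e[0])))
```

```text
neck [[ 516.47633737 -199.10623651   91.        ]]
flange [[ 515.63356146 -200.72421022   45.        ]]
die [[ 582.36094297 -113.5033563    45.        ]
 [ 599.04426536 -267.60757949   45.        ]
 [ 448.37450409 -281.83933045   45.        ]
 [ 434.10155569 -133.72180476   45.        ]] [ 515.97031703 -199.16801775   45.        ]
hatch [[697.22789328 274.92097558 130.        ]
 [665.56427983  70.13636388 130.        ]
 [414.18777564 109.50767913 130.        ]
 [448.35749364 312.73815498 130.        ]] [556.3343606  191.82579339 130.        ]
251.72726288007317 149.6316529886938
207.21805328233668 155.00466074418065
254.44104882110216 151.34040999961704
206.08298315133231 148.8036238483138
stub [[504.49798207 196.45500797 170.        ]]
bar [[641.20971701 241.9749212  174.        ]
 [620.22790706 112.75356083 174.        ]] [630.71881203 177.36424102 174.        ] 130.91369800422805
-99.22268874337948
-98.78942011546715
-8.640299989305468
```

```bash
cat > plan.py <<'E'
from h import *
import sys,json
# usage: plan.py x y z angle_of_tool_y n [startpose]
def plan(x,y,z,ang,n,max_mm=40):
    s=sense();p=s['position'].copy();R=s['tcp_rot'].copy()
    cur=np.degrees(np.arctan2(R[1,1],R[0,1]))
    da=(ang-cur+90)%180-90   # half-turn equivalent
    roll=-np.radians(da)
    t=np.array([x,y,z])
    d=t-p;D=np.linalg.norm(d);k=max(int(np.ceil(D/max_mm)),int(np.ceil(abs(roll)/0.1)),1)
    print('cur',p.round(1),round(cur,1),'ft',s['ft_force'].round(1),'g',round(s['gripper_width'],3),'t',round(s['clock'],2),'D',D.round(1),'rows',k,'roll',roll.round(3))
    for i in range(k if n is None else min(n,k)):
        l=R.T@(d/k)/400
        r=roll/k/0.1
        l=l.round(4);r=round(r,3)
        print(json.dumps({'linear':l.tolist(),'roll':r}))
        a=r*0.1;c,sn=np.cos(a),np.sin(a)
        R=R@np.array([[c,-sn,0],[sn,c,0],[0,0,1]])
a=[float(v) for v in sys.argv[1:]]
plan(*a[:4],None,*(a[4:5]))
E
python3 plan.py 516 -199 404 -9
```

```text
cur [252.9 571.3 404. ] 66.1 ft [-0.3 -0.3  0.3] g 1.001 t 0.15 D 814.0 rows 21 roll 1.311
{"linear": [-0.0658, -0.0712, 0.0001], "roll": 0.624}
{"linear": [-0.0701, -0.0669, 0.0001], "roll": 0.624}
{"linear": [-0.0741, -0.0624, 0.0001], "roll": 0.624}
{"linear": [-0.0779, -0.0577, 0.0001], "roll": 0.624}
{"linear": [-0.0813, -0.0527, 0.0001], "roll": 0.624}
{"linear": [-0.0844, -0.0476, 0.0001], "roll": 0.624}
{"linear": [-0.0872, -0.0422, 0.0001], "roll": 0.624}
{"linear": [-0.0897, -0.0367, 0.0001], "roll": 0.624}
{"linear": [-0.0918, -0.031, 0.0001], "roll": 0.624}
{"linear": [-0.0936, -0.0252, 0.0001], "roll": 0.624}
{"linear": [-0.0949, -0.0193, 0.0001], "roll": 0.624}
{"linear": [-0.096, -0.0134, 0.0001], "roll": 0.624}
{"linear": [-0.0966, -0.0074, 0.0001], "roll": 0.624}
{"linear": [-0.0969, -0.0013, 0.0001], "roll": 0.624}
{"linear": [-0.0968, 0.0047, 0.0001], "roll": 0.624}
{"linear": [-0.0963, 0.0107, 0.0001], "roll": 0.624}
{"linear": [-0.0954, 0.0167, 0.0001], "roll": 0.624}
{"linear": [-0.0942, 0.0226, 0.0001], "roll": 0.624}
{"linear": [-0.0926, 0.0285, 0.0001], "roll": 0.624}
{"linear": [-0.0907, 0.0342, 0.0001], "roll": 0.624}
{"linear": [-0.0884, 0.0398, 0.0001], "roll": 0.624}
```

Emit:
{"op": "apply_moves", "data": {
  "steps": [
    {"grip": 1,"linear": [-0.066,-0.071,0],"roll": 0.624},
    {"grip": 1,"linear": [-0.07,-0.067,0],"roll": 0.624},
    {"grip": 1,"linear": [-0.074,-0.062,0],"roll": 0.624},
    {"grip": 1,"linear": [-0.078,-0.058,0],"roll": 0.624},
    {"grip": 1,"linear": [-0.081,-0.053,0],"roll": 0.624}
  ],
  "force": 40
}}

```text
clock: 0.57
position: [315.8, 386.3, 404.6]
tcp_rot: [[-0.744, 0.668, -0.0], [0.668, 0.744, -0.0], [-0.0, -0.0, -1.0]]
ft_force: [0.8, 0.0, -0.7]
gripper_width: 0.999
```

Emit:
{"op": "apply_moves", "data": {
  "steps": [
    {"grip": 1,"linear": [-0.084,-0.048,0],"roll": 0.624},
    {"grip": 1,"linear": [-0.087,-0.042,0],"roll": 0.624},
    {"grip": 1,"linear": [-0.09,-0.037,0],"roll": 0.624},
    {"grip": 1,"linear": [-0.092,-0.031,0],"roll": 0.624},
    {"grip": 1,"linear": [-0.094,-0.025,0],"roll": 0.624}
  ]
}}

```text
clock: 0.98
position: [378.3, 202.7, 404.7]
tcp_rot: [[-0.503, 0.864, 0.0], [0.864, 0.503, 0.0], [0.0, 0.0, -1.0]]
ft_force: [0.7, 0.8, -0.1]
gripper_width: 0.999
```

Emit:
{"op": "apply_moves", "data": {
  "steps": [
    {"grip": 1,"linear": [-0.095,-0.019,0],"roll": 0.624},
    {"grip": 1,"linear": [-0.096,-0.013,0],"roll": 0.624},
    {"grip": 1,"linear": [-0.097,-0.007,0],"roll": 0.624},
    {"grip": 1,"linear": [-0.097,-0.001,0],"roll": 0.624},
    {"grip": 1,"linear": [-0.097,0.005,0],"roll": 0.624}
  ]
}}

```text
clock: 1.4
position: [441.7, 19.2, 404.7]
tcp_rot: [[-0.213, 0.977, -0.0], [0.977, 0.213, 0.0], [0.0, 0.0, -1.0]]
ft_force: [1.4, 0.6, 0.5]
gripper_width: 0.998
```

Emit:
{"op": "apply_moves", "data": {
  "steps": [
    {"grip": 1,"linear": [-0.096,0.011,0],"roll": 0.624},
    {"grip": 1,"linear": [-0.095,0.017,0],"roll": 0.624},
    {"grip": 1,"linear": [-0.094,0.023,0],"roll": 0.624},
    {"grip": 1,"linear": [-0.093,0.028,0],"roll": 0.624},
    {"grip": 1,"linear": [-0.04,0.015,0],"roll": 0.624}
  ]
}}

```text
clock: 1.82
position: [497.8, -147.2, 404.8]
tcp_rot: [[0.103, 0.995, 0.002], [0.995, -0.103, -0.003], [-0.003, 0.002, -1.0]]
ft_force: [0.1, -0.1, 0.6]
gripper_width: 1.002
```

Run:
```python
from h import *
s=sense();np.save('T1.npy',pose(s));print(s['position'],s['qvel'].round(1))
cv2.imwrite('pics/w1.png',vision.capture('wrist'))
```

```text
[ 497.84725015 -147.22378395  404.78949634] [ 10.2   7.6   9.5 -15.5 -10.9  10.4 -15.5]
```

View pics/w1.png

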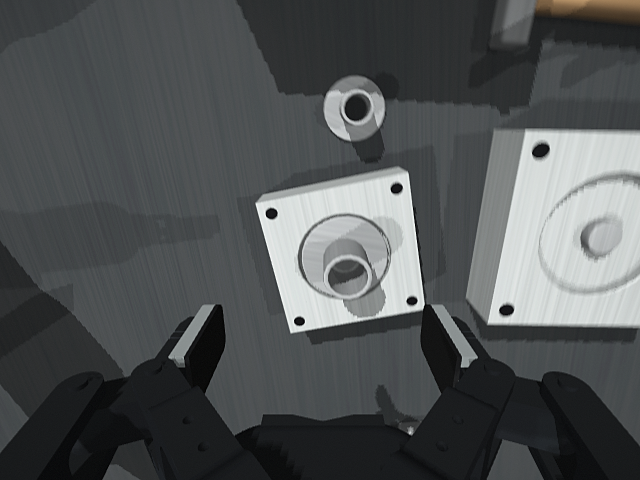

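The wrist view shows the collar's neck rim near (350,276), in the small die, with the smaller ring at (355,108). The arm was still settling, so I retake.

Run:
```python
from h import *
s=sense();T=pose(s);np.save('T2.npy',T);print(s['position'],s['qvel'].round(1))
im=vision.capture('wrist')
cv2.imwrite('pics/w2.png',im)
# predicted neck rim
th=np.linspace(0,2*np.pi,60)
for P in [(516.5,-199.1)]:
    for r,z in ((22.5,91),(45,43)):
        q=proj('wrist',np.c_[P[0]+r*np.cos(th),P[1]+r*np.sin(th),0*th+z],T)
        for a in q: cv2.circle(im,tuple(int(round(v)) for v in a),0,(0,0,255),-1)
cv2.imwrite('pics/w2c.png',cv2.resize(im[200:320,270:430],None,fx=5,fy=5,interpolation=cv2.INTER_NEAREST))
```

```text
[ 498.25607472 -148.71984253  404.80393147] [-2.8 -1.4 -3.   3.7  1.  -1.2  1.8]
```

View pics/w2c.png

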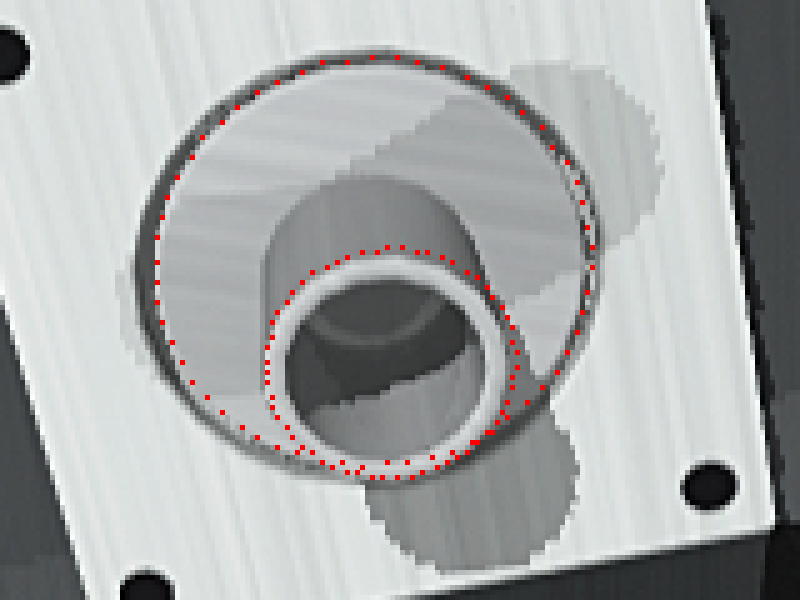

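The neck rim centre in the crop is (386,369), against (393,363) predicted from the top camera. The two views agree to about 2 mm.

```bash
python3 - <<'E'
from h import *
print(plane('wrist',[270+386/5-.4,200+369/5-.4],91,np.load('T2.npy')))
E
python3 plan.py 516 -197.7 340 -9; python3 plan.py 516 -197.7 228 -9
```

```text
[[ 515.73372518 -199.67270901   91.        ]]
cur [ 497.6 -145.7  404.5] -5.8 ft [-0.3  0.1 -0.3] g 1.003 t 1.92 D 84.9 rows 3 roll 0.055
{"linear": [-0.0414, 0.0196, 0.0539], "roll": 0.183}
{"linear": [-0.041, 0.0204, 0.0539], "roll": 0.183}
{"linear": [-0.0407, 0.0211, 0.0539], "roll": 0.183}
cur [ 497.6 -145.7  404.5] -5.8 ft [-0.3  0.1 -0.3] g 1.003 t 1.92 D 185.0 rows 5 roll 0.055
{"linear": [-0.0247, 0.0117, 0.0884], "roll": 0.11}
{"linear": [-0.0246, 0.012, 0.0884], "roll": 0.11}
{"linear": [-0.0244, 0.0122, 0.0884], "roll": 0.11}
{"linear": [-0.0243, 0.0125, 0.0884], "roll": 0.11}
{"linear": [-0.0242, 0.0128, 0.0884], "roll": 0.11}
```

Emit:
{"op": "apply_moves", "data": {
  "steps": [
    {"grip": 1,"linear": [-0.042,0.02,0.054],"roll": 0.18},
    {"grip": 1,"linear": [-0.042,0.021,0.054],"roll": 0.18},
    {"grip": 1,"linear": [-0.042,0.021,0.054],"roll": 0.18},
    {"grip": 1,"linear": [0,0,0],"roll": 0},
    {"grip": 1,"linear": [0,0,0],"roll": 0}
  ]
}}

```text
clock: 2.33
position: [515.8, -193.9, 338.7]
tcp_rot: [[0.147, 0.989, -0.003], [0.989, -0.147, 0.002], [0.001, -0.003, -1.0]]
ft_force: [-0.6, 1.0, 0.7]
gripper_width: 1.001
```

```bash
python3 - <<'E'
from h import *
for i in range(2):
    s=sense();T=pose(s);print(s['position'],s['qvel'].round(1))
    im=vision.capture('wrist')
cv2.imwrite('pics/w3.png',im);np.save('T3.npy',T)
E
python3 plan.py 516 -199.4 228 -9
```

```text
[ 515.75581729 -193.89489336  338.68899703] [-1.4 -2.5 -1.1 -0.1 -0.2  0.5 -0.1]
[ 516.08844804 -193.11188215  339.67261054] [-0.8 -1.5 -0.5 -0.2 -0.1 -0.  -0.1]
cur [ 516.3 -192.8  340.3] -8.3 ft [-0.5  1.4  0.6] g 1.002 t 2.43 D 112.5 rows 3 roll 0.011
{"linear": [-0.0056, 0.0005, 0.0936], "roll": 0.038}
{"linear": [-0.0056, 0.0006, 0.0936], "roll": 0.038}
{"linear": [-0.0056, 0.0006, 0.0936], "roll": 0.038}
```

View pics/w3.png

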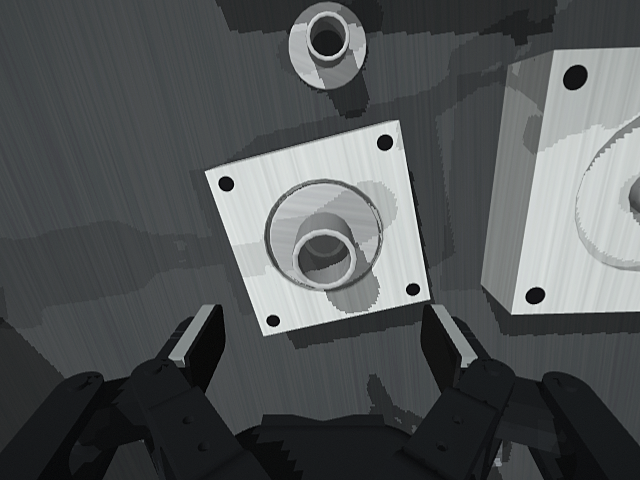

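The rim is centred at (324,259), between the pads in the jaw direction.

Run:
```python
from h import *
print(plane('wrist',[323.6,259.3],91,np.load('T3.npy')))
```

```text
[[ 515.48305494 -200.10630885   91.        ]]
```

Emit:
{"op": "apply_moves", "data": {
  "steps": [
    {"grip": 1,"linear": [-0.006,0,0.085],"roll": 0.04},
    {"grip": 1,"linear": [-0.006,0,0.085],"roll": 0.04},
    {"grip": 1,"linear": [-0.006,0,0.06],"roll": 0.04},
    {"grip": 1,"linear": [0,0,0.03],"roll": 0},
    {"grip": 1,"linear": [0,0,0],"roll": 0}
  ]
}}

```text
clock: 2.85
position: [514.7, -200.1, 234.6]
tcp_rot: [[0.157, 0.988, -0.003], [0.988, -0.157, 0.002], [0.002, -0.003, -1.0]]
ft_force: [0.6, 0.1, -0.1]
gripper_width: 0.996
```

```bash
python3 plan.py 515.7 -199.7 229 -9
```

```text
cur [ 514.7 -200.1  234.6] -9.1 ft [ 0.6  0.1 -0.1] g 0.996 t 2.85 D 5.7 rows 1 roll -0.001
{"linear": [0.0013, 0.0023, 0.0141], "roll": -0.01}
```

Emit:
{"op": "apply_moves", "data": {
  "steps": [
    {"grip": 1,"linear": [0,0.001,0.01],"roll": 0},
    {"grip": 1,"linear": [0,0,0],"roll": 0},
    {"grip": 1,"linear": [0,0,0],"roll": 0}
  ]
}}

```text
clock: 3.1
position: [516.3, -201.4, 233.3]
tcp_rot: [[0.159, 0.987, 0.003], [0.987, -0.159, -0.001], [-0.0, 0.003, -1.0]]
ft_force: [0.2, -0.5, 0.2]
gripper_width: 1.003
```

Emit:
{"op": "apply_moves", "data": {
  "steps": [
    {"grip": 0,"linear": [0,0,0],"roll": 0},
    {"grip": 0,"linear": [0,0,0],"roll": 0},
    {"grip": 0,"linear": [0,0,0],"roll": 0},
    {"grip": 0,"linear": [0,0,0],"roll": 0},
    {"grip": 0,"linear": [0,0,0],"roll": 0}
  ]
}}

```text
clock: 3.52
position: [515.6, -201.6, 232.6]
tcp_rot: [[0.16, 0.987, 0.0], [0.987, -0.16, 0.0], [0.0, 0.0, -1.0]]
ft_force: [-2.0, 0.2, 5.2]
gripper_width: 0.516
```

Emit:
{"op": "apply_moves", "data": {
  "steps": [
    {"grip": 0,"linear": [0,0,0],"roll": 0},
    {"grip": 0,"linear": [0,0,0],"roll": 0},
    {"grip": 0,"linear": [0,0,0],"roll": 0}
  ]
}}

```text
clock: 3.77
position: [515.5, -201.6, 232.6]
tcp_rot: [[0.16, 0.987, 0.0], [0.987, -0.16, 0.0], [0.0, 0.0, -1.0]]
ft_force: [-0.7, 0.5, 6.5]
gripper_width: 0.511
```

Emit:
{"op": "apply_moves", "data": {
  "steps": [
    {"grip": 0,"linear": [0,0,-0.025],"roll": 0},
    {"grip": 0,"linear": [0,0,-0.05],"roll": 0},
    {"grip": 0,"linear": [0,0,-0.08],"roll": 0},
    {"grip": 0,"linear": [0,0,-0.1],"roll": 0},
    {"grip": 0,"linear": [0,0,-0.08],"roll": 0}
  ],
  "force": 60
}}

```text
clock: 4.18
position: [515.1, -201.6, 368.1]
tcp_rot: [[0.159, 0.987, -0.0], [0.987, -0.159, 0.0], [0.0, -0.0, -1.0]]
ft_force: [0.9, -0.3, -3.5]
gripper_width: 0.507
```

Emit:
{"op": "apply_moves", "data": {
  "steps": [
    {"grip": 0,"linear": [0,0,-0.06],"roll": 0},
    {"grip": 0,"linear": [0,0,-0.03],"roll": 0},
    {"grip": 0,"linear": [0,0,0],"roll": 0},
    {"grip": 0,"linear": [0,0,0],"roll": 0}
  ]
}}

```text
clock: 4.52
position: [515.2, -201.4, 402.2]
tcp_rot: [[0.159, 0.987, 0.0], [0.987, -0.159, 0.0], [0.0, 0.0, -1.0]]
ft_force: [-0.0, 0.3, -3.4]
gripper_width: 0.509
```

Run:
```python
from h import *
for i in range(2):
    s=sense();T=pose(s);print(s['position'],s['qvel'].round(1),s['ft_force'],s['gripper_width'])
    im=vision.capture('wrist')
cv2.imwrite('pics/w4.png',im);np.save('T4.npy',T)
```

```text
[ 515.16875592 -201.42504543  402.1564047 ] [ 0.   2.1 -0.3  1.7 -0.  -0.2 -0.1] [-0.04235575  0.3066452  -3.35190573] 0.5086670238163895
[ 514.8970675  -201.29269298  401.11311738] [ 0.1  1.3 -0.2  0.6 -0.   0.  -0. ] [-0.32162564 -0.14981925 -3.92895023] 0.5082859340220706
```

View pics/w4.png

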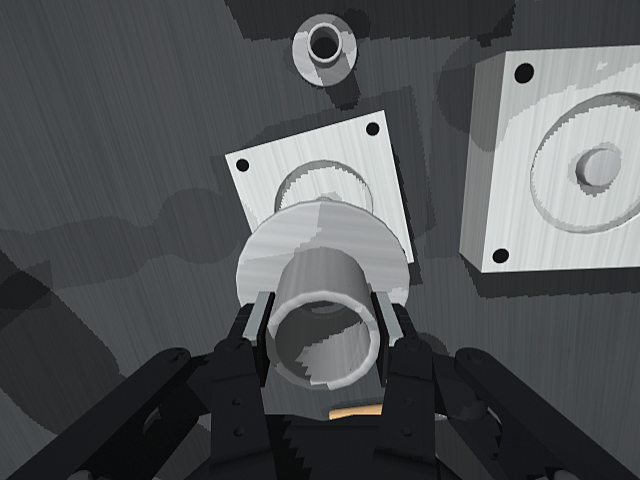

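Run:
```python
from h import *
I=np.eye(4)
im=cv2.imread('pics/w4.png')
cv2.imwrite('pics/w4c.png',cv2.resize(im[190:400,225:425],None,fx=3.5,fy=2.8*1.25,interpolation=cv2.INTER_CUBIC))
for off in (0,):
  o,d=ray('wrist',[[325.5,337]],I); print(o+d*((141.6-o[2])/d[:,2])[:,None])
th=np.linspace(0,2*np.pi,80)
for cx,cy,c in ((0,0,(0,0,255)),(2,0,(0,255,0))):
  for r,z in((22.5,141.6),(45,189.6)):
    q=proj('wrist',np.c_[cx+r*np.cos(th),cy+r*np.sin(th),0*th+z],I)
    for a in q: cv2.circle(im,tuple(int(round(v)) for v in a),0,c,-1)
cv2.imwrite('pics/w4d.png',cv2.resize(im[190:400,225:425],None,fx=3.5,fy=2.8,interpolation=cv2.INTER_NEAREST))
```

```text
[[  3.87672641   1.20219849 141.6       ]]
```

View pics/w4d.png

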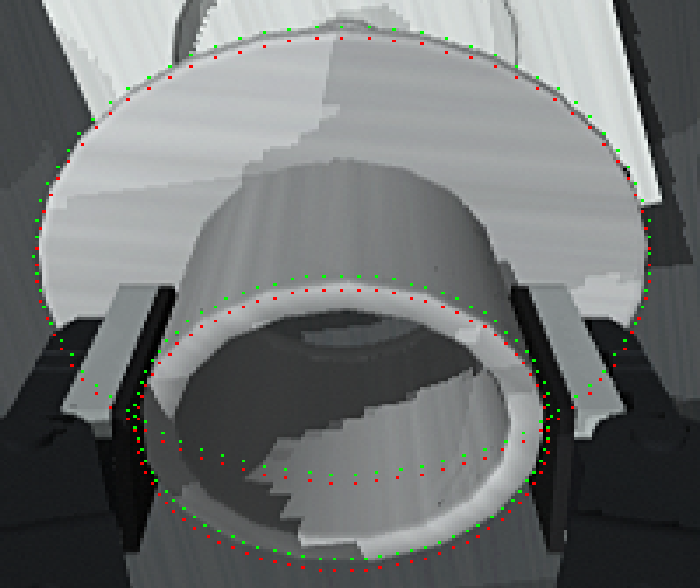

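The green overlay (collar axis at tool x = +2 mm) fits the held collar, so it is held at its expected place. Now I carry it towards the hatch, stopping short to look at the stub.

```bash
python3 plan.py 488 95 425 -9
```

```text
cur [ 514.9 -201.2  400.6] -9.2 ft [-0.5 -0.3 -2.3] g 0.508 t 4.62 D 298.4 rows 8 roll -0.003
{"linear": [0.0901, -0.023, -0.0075], "roll": -0.003}
{"linear": [0.0901, -0.023, -0.0075], "roll": -0.003}
{"linear": [0.0901, -0.023, -0.0075], "roll": -0.003}
{"linear": [0.0901, -0.023, -0.0075], "roll": -0.003}
{"linear": [0.0901, -0.0229, -0.0075], "roll": -0.003}
{"linear": [0.0901, -0.0229, -0.0075], "roll": -0.003}
{"linear": [0.0901, -0.0229, -0.0075], "roll": -0.003}
{"linear": [0.0901, -0.0229, -0.0075], "roll": -0.003}
```

Emit:
{"op": "apply_moves", "data": {
  "steps": [
    {"grip": 0,"linear": [0.03,-0.008,-0.0075],"roll": 0},
    {"grip": 0,"linear": [0.06,-0.015,-0.0075],"roll": 0},
    {"grip": 0,"linear": [0.085,-0.022,-0.0075],"roll": 0},
    {"grip": 0,"linear": [0.09,-0.023,-0.0075],"roll": 0},
    {"grip": 0,"linear": [0.09,-0.023,-0.0075],"roll": 0}
  ]
}}

```text
clock: 5.03
position: [501.3, -53.4, 416.0]
tcp_rot: [[0.16, 0.987, -0.003], [0.987, -0.16, 0.001], [0.0, -0.003, -1.0]]
ft_force: [0.7, 0.4, -4.1]
gripper_width: 0.511
```

Emit:
{"op": "apply_moves", "data": {
  "steps": [
    {"grip": 0,"linear": [0.09,-0.023,-0.0075],"roll": 0},
    {"grip": 0,"linear": [0.09,-0.023,-0.0075],"roll": 0},
    {"grip": 0,"linear": [0.085,-0.022,-0.0075],"roll": 0},
    {"grip": 0,"linear": [0.06,-0.015,0],"roll": 0},
    {"grip": 0,"linear": [0.04,-0.01,0],"roll": 0}
  ]
}}

```text
clock: 5.45
position: [487.4, 99.2, 425.1]
tcp_rot: [[0.154, 0.988, -0.002], [0.988, -0.154, 0.002], [0.001, -0.003, -1.0]]
ft_force: [0.6, 0.4, -2.3]
gripper_width: 0.509
```

Emit:
{"op": "apply_moves", "data": {
  "steps": [
    {"grip": 0,"linear": [0,0,0],"roll": 0},
    {"grip": 0,"linear": [0,0,0],"roll": 0},
    {"grip": 0,"linear": [0,0,0],"roll": 0}
  ]
}}

```text
clock: 5.7
position: [488.3, 94.1, 425.3]
tcp_rot: [[0.16, 0.987, -0.002], [0.987, -0.16, -0.001], [-0.001, -0.001, -1.0]]
ft_force: [-0.1, -0.1, -2.6]
gripper_width: 0.51
```

Run:
```python
from h import *
for i in range(2):
    s=sense();T=pose(s);print(s['position'],s['qvel'].round(1),s['ft_force'],s['gripper_width'])
    im=vision.capture('wrist')
cv2.imwrite('pics/w5.png',im);np.save('T5.npy',T)
```

```text
[488.32312996  94.06971754 425.31398065] [ 1.3 -0.3  0.7 -0.2  0.  -0.1  0. ] [-0.08227143 -0.09693708 -2.62759282] 0.5100776663081454
[488.50206197  93.50644892 425.46412819] [ 0.9 -0.1  0.2 -0.3 -0.1  0.  -0.1] [ 0.30600515 -0.89762575 -2.59308203] 0.5124048641935642
```

View pics/w5.png

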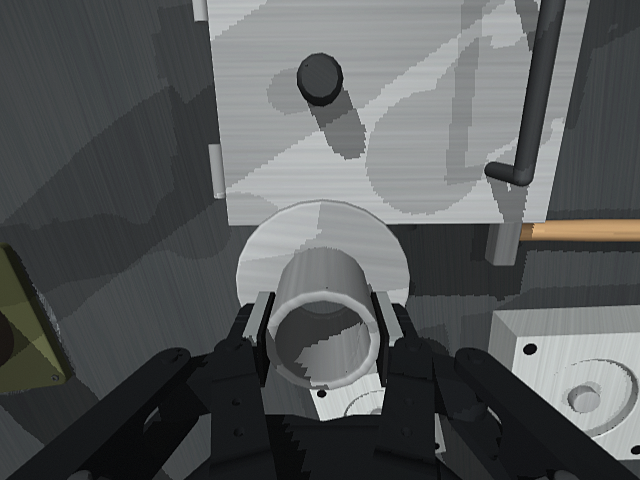

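Run:
```python
from h import *
im=cv2.imread('pics/w5.png');T=np.load('T5.npy')
cv2.imwrite('pics/w5c.png',cv2.resize(im[40:120,280:380],None,fx=7,fy=7,interpolation=cv2.INTER_CUBIC))
for P in [(504.5,196.5)]:
  th=np.linspace(0,2*np.pi,60)
  for r,z in((11,170),(14.5,164),(14.5,130)):
    q=proj('wrist',np.c_[P[0]+r*np.cos(th),P[1]+r*np.sin(th),0*th+z],T)
    for a in q: cv2.circle(im,tuple(int(round(v)) for v in a),0,(0,0,255),-1)
cv2.imwrite('pics/w5d.png',cv2.resize(im[40:120,280:380],None,fx=7,fy=7,interpolation=cv2.INTER_NEAREST))
```

```text
(no output)
```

View pics/w5c.png

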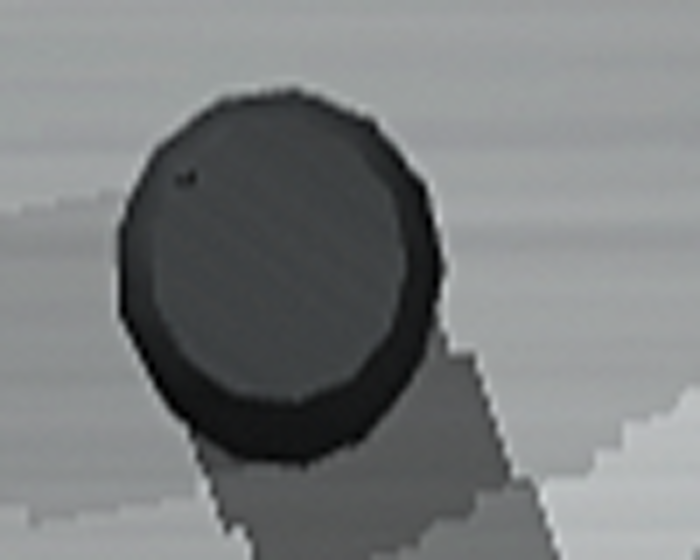

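View pics/w5d.png

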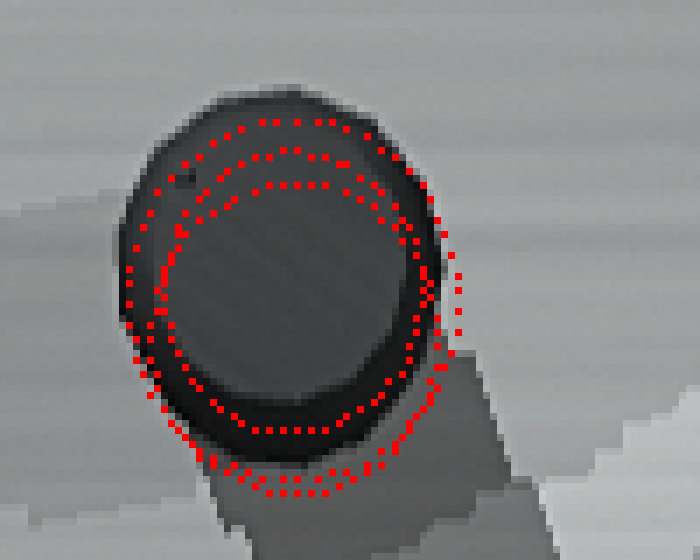

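Run:
```python
from h import *
T=np.load('T5.npy')
for z in(130,164,170):
  p=proj('wrist',[504.5,196.5,z],T)+np.array([-2.1,-4.3]); print(plane('wrist',p,z,T))
# side camera stub top & bar check
print('side pred',proj('side',[[504.5,196.5,170],[503.8,199.5,170],[516,-199.6,201]]))
```

```text
[[503.48759452 199.50454703 130.        ]]
[[503.61998822 199.0964908  164.        ]]
[[503.64335337 199.02449361 170.        ]]
side pred [[276.43885592 191.16036581]
 [276.04584829 190.69518553]
 [311.23242004 264.22204644]]
```

The wrist view puts the stub at about (503.6,199.1), and the top view at (504.5,196.5). I take one nearer look to decide between them.

Emit:
{"op": "apply_moves", "data": {
  "steps": [
    {"grip": 0,"linear": [0.03,0.014,0],"roll": 0},
    {"grip": 0,"linear": [0.04,0.014,0],"roll": 0},
    {"grip": 0,"linear": [0.03,0.01,0],"roll": 0},
    {"grip": 0,"linear": [0,0,0],"roll": 0},
    {"grip": 0,"linear": [0,0,0],"roll": 0}
  ]
}}

```text
clock: 6.22
position: [510.2, 131.5, 425.6]
tcp_rot: [[0.159, 0.987, -0.001], [0.987, -0.159, -0.0], [-0.0, -0.001, -1.0]]
ft_force: [0.8, -0.3, -3.4]
gripper_width: 0.507
```

Run:
```python
from h import *
for i in range(3):
    s=sense();T=pose(s);print(s['position'],s['qvel'].round(1))
    im=vision.capture('wrist')
cv2.imwrite('pics/w6.png',im);np.save('T6.npy',T)
th=np.linspace(0,2*np.pi,60)
for r,z in((11,170),(14.5,164),(14.5,130)):
    q=proj('wrist',np.c_[503.7+r*np.cos(th),198+r*np.sin(th),0*th+z],T)
    for a in q: cv2.circle(im,tuple(int(round(v)) for v in a),0,(0,0,255),-1)
cv2.imwrite('pics/w6d.png',cv2.resize(im[80:200,270:400],None,fx=5,fy=5,interpolation=cv2.INTER_NEAREST))
```

```text
[510.20957492 131.49842158 425.61072456] [ 0.7 -0.6  1.2  1.7  0.4  0.3  0.1]
[509.9010865  130.73763717 425.61880887] [ 0.5 -0.4  0.6  0.8  0.   0.   0. ]
[509.80329969 130.41358657 425.68547472] [ 0.2 -0.2  0.3  0.2 -0.1 -0.1 -0.1]
```

View pics/w6d.png

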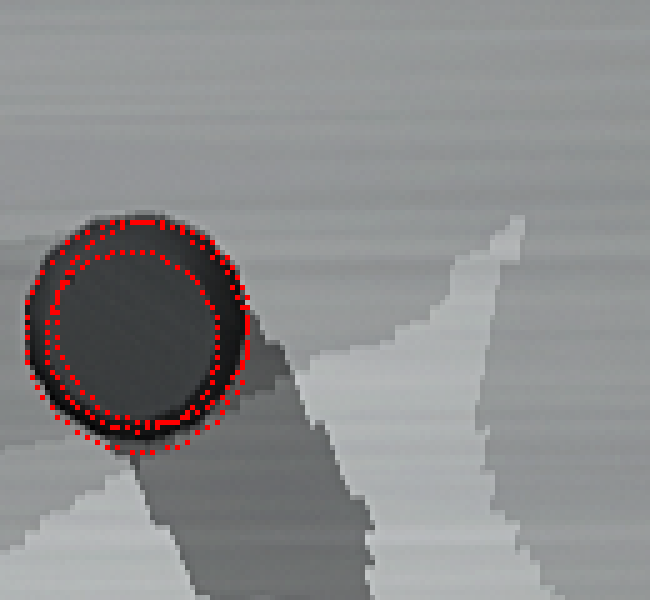

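```bash
python3 plan.py 503.6 196.8 385 -9 25
```

```text
cur [509.8 130.3 425.8] -9.3 ft [ 0.3  0.5 -2.3] g 0.505 t 6.37 D 78.2 rows 4 roll -0.005
{"linear": [0.0404, -0.0105, 0.0254], "roll": -0.011}
{"linear": [0.0404, -0.0104, 0.0254], "roll": -0.011}
{"linear": [0.0404, -0.0104, 0.0254], "roll": -0.011}
{"linear": [0.0404, -0.0104, 0.0254], "roll": -0.011}
```

Emit:
{"op": "apply_moves", "data": {
  "steps": [
    {"grip": 0,"linear": [0.03,-0.008,0.016],"roll": 0},
    {"grip": 0,"linear": [0.045,-0.011,0.024],"roll": 0},
    {"grip": 0,"linear": [0.045,-0.011,0.024],"roll": 0},
    {"grip": 0,"linear": [0.03,-0.008,0.026],"roll": 0},
    {"grip": 0,"linear": [0.012,-0.004,0.012],"roll": 0}
  ]
}}

```text
clock: 6.78
position: [502.8, 201.1, 383.4]
tcp_rot: [[0.156, 0.988, -0.002], [0.988, -0.156, 0.001], [0.001, -0.002, -1.0]]
ft_force: [0.1, -0.3, -4.4]
gripper_width: 0.505
```

Emit:
{"op": "apply_moves", "data": {
  "steps": [
    {"grip": 0,"linear": [0,0,0],"roll": 0},
    {"grip": 0,"linear": [0,0,0],"roll": 0},
    {"grip": 0,"linear": [0,0,0],"roll": 0},
    {"grip": 0,"linear": [0,0,0],"roll": 0}
  ]
}}

```text
clock: 7.12
position: [504.3, 196.9, 385.6]
tcp_rot: [[0.161, 0.987, 0.001], [0.987, -0.161, -0.0], [-0.0, 0.001, -1.0]]
ft_force: [0.2, -0.2, -3.2]
gripper_width: 0.508
```

```bash
python3 plan.py 503.6 196.8 380 -9 25
python3 - <<'E'
from h import *
im=vision.capture('side');cv2.imwrite('pics/s1.png',cv2.resize(im[100:260,190:390],None,fx=4,fy=3.75,interpolation=cv2.INTER_CUBIC))
im=vision.capture('top');cv2.imwrite('pics/t1.png',cv2.resize(im[180:340,150:350],None,fx=4,fy=3.75,interpolation=cv2.INTER_CUBIC))
E
```

```text
cur [504.3 196.9 385.6] -9.3 ft [ 0.2 -0.2 -3.2] g 0.508 t 7.12 D 5.7 rows 1 roll -0.005
{"linear": [-0.0006, -0.0018, 0.0141], "roll": -0.051}
```

View pics/s1.png

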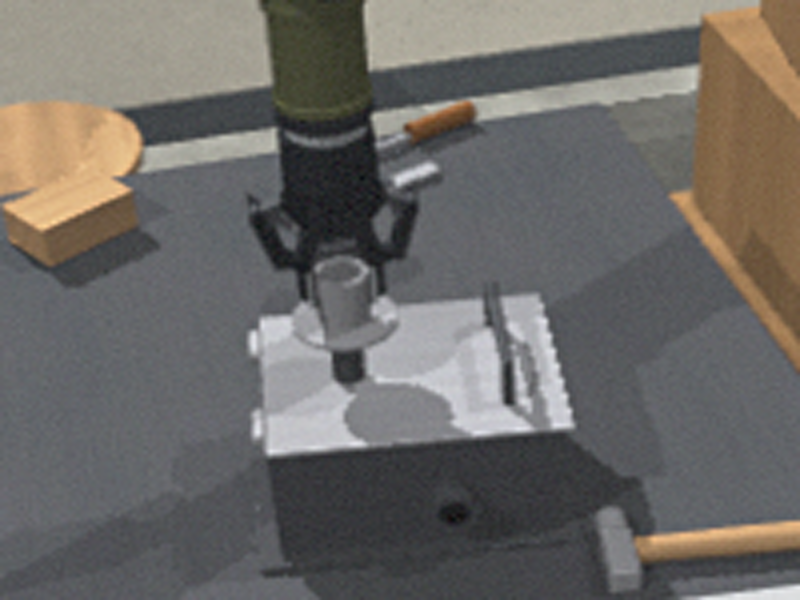

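The side view shows the collar centred (x≈346) above the stub (x≈348). I lower it and watch the force.

Emit:
{"op": "apply_moves", "data": {
  "steps": [
    {"grip": 0,"linear": [-0.0005,-0.001,0.02],"roll": 0},
    {"grip": 0,"linear": [0,0,0.03],"roll": 0},
    {"grip": 0,"linear": [0,0,0.02],"roll": 0},
    {"grip": 0,"linear": [0,0,0],"roll": 0},
    {"grip": 0,"linear": [0,0,0],"roll": 0}
  ]
}}

```text
clock: 7.63
position: [503.3, 197.9, 356.5]
tcp_rot: [[0.159, 0.987, -0.001], [0.987, -0.159, -0.001], [-0.001, -0.001, -1.0]]
ft_force: [0.0, -0.4, -2.5]
gripper_width: 0.509
```

```bash
python3 plan.py 503.6 196.8 345 -9 25
```

```text
cur [503.3 197.9 356.5] -9.2 ft [ 0.  -0.4 -2.5] g 0.509 t 7.63 D 11.6 rows 1 roll -0.003
{"linear": [-0.0026, 0.0012, 0.0288], "roll": -0.031}
```

Emit:
{"op": "apply_moves", "data": {
  "steps": [
    {"grip": 0,"linear": [-0.001,0,0.015],"roll": 0},
    {"grip": 0,"linear": [0,0,0.02],"roll": 0},
    {"grip": 0,"linear": [0,0,0.015],"roll": 0},
    {"grip": 0,"linear": [0,0,0.01],"roll": 0},
    {"grip": 0,"linear": [0,0,0],"roll": 0}
  ]
}}

```text
clock: 8.05
position: [503.0, 197.6, 332.0]
tcp_rot: [[0.159, 0.987, -0.002], [0.987, -0.159, -0.001], [-0.001, -0.002, -1.0]]
ft_force: [-0.3, 0.2, -2.7]
gripper_width: 0.505
```

Emit:
{"op": "apply_moves", "data": {
  "steps": [
    {"grip": 0,"linear": [0,0,0],"roll": 0},
    {"grip": 0,"linear": [0,0,0],"roll": 0}
  ]
}}

```text
clock: 8.22
position: [503.5, 197.7, 333.2]
tcp_rot: [[0.159, 0.987, 0.0], [0.987, -0.159, 0.0], [0.0, 0.0, -1.0]]
ft_force: [0.1, 0.5, -3.6]
gripper_width: 0.51
```

No lateral force, and the bottom is about 7 mm above the hatch. I lower the rest gently.

Emit:
{"op": "apply_moves", "data": {
  "steps": [
    {"grip": 0,"linear": [0,0,0.006],"roll": 0},
    {"grip": 0,"linear": [0,0,0.006],"roll": 0},
    {"grip": 0,"linear": [0,0,0.004],"roll": 0},
    {"grip": 0,"linear": [0,0,0],"roll": 0},
    {"grip": 0,"linear": [0,0,0],"roll": 0}
  ]
}}

```text
clock: 8.63
position: [503.3, 197.7, 326.6]
tcp_rot: [[0.159, 0.987, -0.0], [0.987, -0.159, -0.0], [-0.0, -0.0, -1.0]]
ft_force: [-0.2, 0.3, -3.9]
gripper_width: 0.508
```

Emit:
{"op": "apply_moves", "data": {
  "steps": [
    {"grip": 0,"linear": [0,0,0.003],"roll": 0},
    {"grip": 0,"linear": [0,0,0],"roll": 0},
    {"grip": 0,"linear": [0,0,0],"roll": 0}
  ]
}}

```text
clock: 8.88
position: [503.5, 197.7, 325.8]
tcp_rot: [[0.159, 0.987, 0.001], [0.987, -0.159, 0.0], [0.0, 0.0, -1.0]]
ft_force: [-0.6, -0.2, -0.1]
gripper_width: 0.511
```

Emit:
{"op": "apply_moves", "data": {
  "steps": [
    {"grip": 0,"linear": [0,0,0.002],"roll": 0},
    {"grip": 0,"linear": [0,0,0],"roll": 0},
    {"grip": 0,"linear": [0,0,0],"roll": 0}
  ]
}}

```text
clock: 9.13
position: [503.5, 197.6, 325.7]
tcp_rot: [[0.159, 0.987, 0.001], [0.987, -0.159, 0.001], [0.001, 0.001, -1.0]]
ft_force: [-1.2, -1.1, 6.9]
gripper_width: 0.506
```

Emit:
{"op": "apply_moves", "data": {
  "steps": [
    {"grip": 1,"linear": [0,0,0],"roll": 0},
    {"grip": 1,"linear": [0,0,0],"roll": 0},
    {"grip": 1,"linear": [0,0,0],"roll": 0},
    {"grip": 1,"linear": [0,0,0],"roll": 0},
    {"grip": 1,"linear": [0,0,0],"roll": 0}
  ]
}}

```text
clock: 9.55
position: [503.5, 197.7, 324.6]
tcp_rot: [[0.159, 0.987, 0.0], [0.987, -0.159, 0.0], [0.0, 0.0, -1.0]]
ft_force: [-0.2, -0.0, -0.4]
gripper_width: 1.003
```

Emit:
{"op": "apply_moves", "data": {
  "steps": [
    {"grip": 1,"linear": [0,0,0],"roll": 0},
    {"grip": 1,"linear": [0,0,0],"roll": 0},
    {"grip": 1,"linear": [0,0,-0.01],"roll": 0},
    {"grip": 1,"linear": [0,0,-0.03],"roll": 0},
    {"grip": 1,"linear": [0,0,-0.05],"roll": 0}
  ]
}}

```text
clock: 9.97
position: [502.7, 197.5, 359.8]
tcp_rot: [[0.159, 0.987, -0.004], [0.987, -0.159, -0.002], [-0.002, -0.003, -1.0]]
ft_force: [-0.3, -0.3, 0.9]
gripper_width: 0.998
```

Emit:
{"op": "apply_moves", "data": {
  "steps": [
    {"grip": 1,"linear": [0,0,-0.08],"roll": 0},
    {"grip": 1,"linear": [0,0,-0.08],"roll": 0},
    {"grip": 1,"linear": [0,0,-0.02],"roll": 0},
    {"grip": 1,"linear": [0,0,0],"roll": 0},
    {"grip": 1,"linear": [0,0,0],"roll": 0}
  ]
}}

```text
clock: 10.38
position: [503.1, 197.6, 432.7]
tcp_rot: [[0.159, 0.987, 0.0], [0.987, -0.159, 0.0], [0.0, 0.0, -1.0]]
ft_force: [-0.3, 0.5, -0.8]
gripper_width: 1.004
```

Run:
```python
from h import *
for i in range(2):
    s=sense();T=pose(s);print(s['position'],s['qvel'].round(1))
    im=vision.capture('wrist')
cv2.imwrite('pics/w7.png',im);np.save('T7.npy',T)
```

```text
[503.14032562 197.63019879 432.68862151] [ 0.1  1.6 -0.3  1.6 -0.  -0.1 -0.1]
[502.8561345  197.56429477 431.76855576] [ 0.1  1.2 -0.2  0.7  0.   0.1 -0.1]
```

View pics/w7.png

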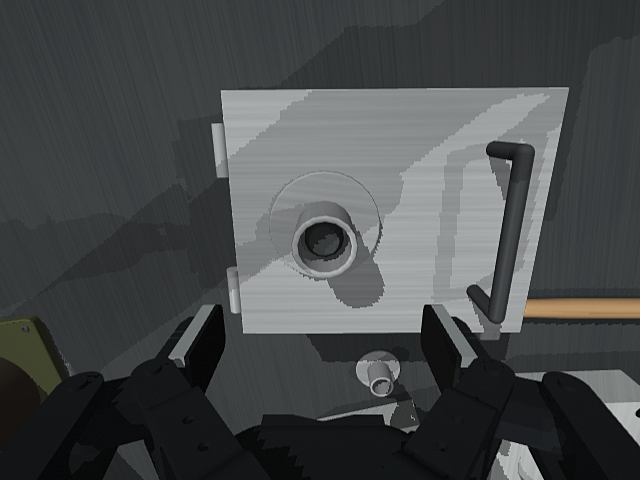

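The collar is seated with its flange flat and the stub visible in the bore at (325,240). The bar runs from (524,152) to (496,313).

```bash
python3 - <<'E'
from h import *
T=np.load('T7.npy')
b=plane('wrist',[[523,157],[496,312]],173,T);print(b,b.mean(0),np.linalg.norm(b[0]-b[1]))
e=b[0]-b[1];print(np.degrees(np.arctan2(e[1],e[0])))
print('neck',plane('wrist',[324.5,247],184,T))
E
python3 plan.py 632 178 400 -9 ; python3 plan.py 632 178 327 -9
```

```text
[[640.69546139 235.97040071 173.        ]
 [623.15349688 122.99526212 173.        ]] [631.92447913 179.48283141 173.        ] 114.32892223016125
81.17400484849865
neck [[504.10430741 199.07233864 184.        ]]
cur [502.8 197.5 431.3] -9.2 ft [-0.3 -1.  -0.1] g 0.998 t 10.48 D 134.4 rows 4 roll -0.003
{"linear": [0.0008, 0.0817, 0.0194], "roll": -0.007}
{"linear": [0.0008, 0.0817, 0.0194], "roll": -0.007}
{"linear": [0.0007, 0.0817, 0.0194], "roll": -0.007}
{"linear": [0.0006, 0.0817, 0.0194], "roll": -0.007}
cur [502.8 197.5 431.3] -9.2 ft [-0.3 -1.  -0.1] g 0.998 t 10.48 D 167.2 rows 5 roll -0.003
{"linear": [0.0007, 0.0655, 0.052], "roll": -0.005}
{"linear": [0.0007, 0.0655, 0.052], "roll": -0.005}
{"linear": [0.0006, 0.0655, 0.052], "roll": -0.005}
{"linear": [0.0006, 0.0655, 0.052], "roll": -0.005}
{"linear": [0.0006, 0.0655, 0.052], "roll": -0.005}
```

Emit:
{"op": "apply_moves", "data": {
  "steps": [
    {"grip": 1,"linear": [0.001,0.05,0],"roll": 0},
    {"grip": 1,"linear": [0.001,0.09,0],"roll": 0},
    {"grip": 1,"linear": [0.001,0.09,0.01],"roll": 0},
    {"grip": 1,"linear": [0.001,0.07,0.02],"roll": 0},
    {"grip": 1,"linear": [0,0.027,0.02],"roll": 0}
  ],
  "force": 40
}}

```text
clock: 10.9
position: [635.9, 176.6, 410.4]
tcp_rot: [[0.162, 0.987, 0.001], [0.987, -0.162, -0.002], [-0.002, 0.001, -1.0]]
ft_force: [0.4, 0.6, -0.4]
gripper_width: 0.997
```

Emit:
{"op": "apply_moves", "data": {
  "steps": [
    {"grip": 1,"linear": [0,0,0.02],"roll": 0},
    {"grip": 1,"linear": [0,0,0],"roll": 0},
    {"grip": 1,"linear": [0,0,0],"roll": 0},
    {"grip": 1,"linear": [0,0,0],"roll": 0}
  ]
}}

```text
clock: 11.23
position: [631.5, 179.2, 404.6]
tcp_rot: [[0.158, 0.987, -0.002], [0.987, -0.158, 0.0], [0.0, -0.002, -1.0]]
ft_force: [-0.2, 0.9, 0.1]
gripper_width: 0.997
```

```bash
python3 plan.py 632 178 327 -9;  python3 - <<'E'
from h import *
s=sense();T=pose(s);print(s['position'],s['qvel'].round(1))
im=vision.capture('wrist')
cv2.imwrite('pics/w8.png',im);np.save('T8.npy',T)
E
```

```text
cur [631.5 179.2 404.6] -9.1 ft [-0.2  0.9  0.1] g 0.997 t 11.23 D 77.6 rows 2 roll -0.002
{"linear": [-0.0014, 0.001, 0.097], "roll": -0.008}
{"linear": [-0.0014, 0.001, 0.097], "roll": -0.008}
[631.51947155 179.20550812 404.61897818] [-0.1 -0.8  0.3 -0.9  0.2 -0.   0.1]
```

View pics/w8.png

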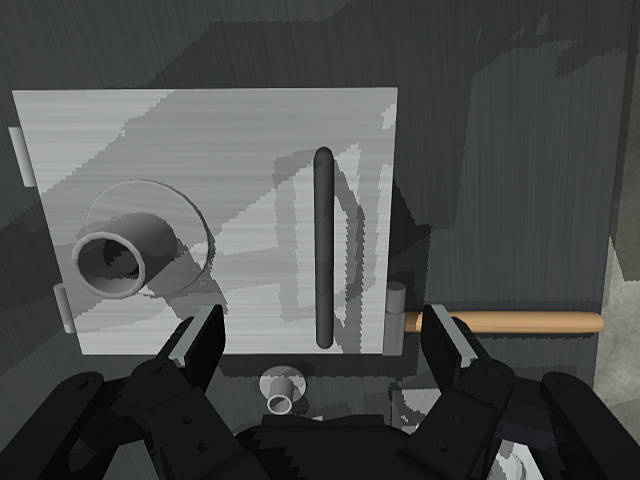

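The bar lies at x≈324, centred between the pads and parallel to them. I descend.

Emit:
{"op": "apply_moves", "data": {
  "steps": [
    {"grip": 1,"linear": [0,0,0.04],"roll": 0},
    {"grip": 1,"linear": [0,0,0.07],"roll": 0},
    {"grip": 1,"linear": [0,0,0.05],"roll": 0},
    {"grip": 1,"linear": [0,0,0.03],"roll": 0},
    {"grip": 1,"linear": [0,0,0],"roll": 0}
  ]
}}

```text
clock: 11.7
position: [631.4, 178.7, 326.6]
tcp_rot: [[0.158, 0.987, -0.005], [0.987, -0.158, -0.001], [-0.002, -0.005, -1.0]]
ft_force: [-0.0, 0.4, -0.6]
gripper_width: 1.001
```

Emit:
{"op": "apply_moves", "data": {
  "steps": [
    {"grip": 1,"linear": [0,0,0],"roll": 0},
    {"grip": 1,"linear": [0,0,0],"roll": 0}
  ]
}}

```text
clock: 11.87
position: [633.3, 178.6, 330.3]
tcp_rot: [[0.159, 0.987, 0.003], [0.987, -0.159, 0.001], [0.001, 0.003, -1.0]]
ft_force: [0.6, -0.2, 0.9]
gripper_width: 0.999
```

Emit:
{"op": "apply_moves", "data": {
  "steps": [
    {"grip": 0,"linear": [0,0,0.004],"roll": 0},
    {"grip": 0,"linear": [0,0,0],"roll": 0},
    {"grip": 0,"linear": [0,0,0],"roll": 0},
    {"grip": 0,"linear": [0,0,0],"roll": 0},
    {"grip": 0,"linear": [0,0,0],"roll": 0}
  ]
}}

```text
clock: 12.28
position: [632.9, 178.4, 327.4]
tcp_rot: [[0.159, 0.987, 0.0], [0.987, -0.159, 0.0], [0.0, 0.0, -1.0]]
ft_force: [-0.3, -1.0, 0.4]
gripper_width: 0.298
```

Emit:
{"op": "apply_moves", "data": {
  "steps": [
    {"grip": 0,"linear": [0,0,0],"roll": 0},
    {"grip": 0,"linear": [0,0,0],"roll": 0},
    {"grip": 0,"linear": [0,0,0],"roll": 0},
    {"grip": 0,"linear": [0,0,0],"roll": 0},
    {"grip": 0,"linear": [0,0,0],"roll": 0}
  ]
}}

```text
clock: 12.7
position: [632.2, 178.6, 327.3]
tcp_rot: [[0.159, 0.987, -0.002], [0.987, -0.159, 0.0], [-0.0, -0.002, -1.0]]
ft_force: [-4.3, 0.1, 5.2]
gripper_width: 0.123
```

Run:
```python
from h import *
s=sense();p=s['position'];R=s['tcp_rot'];print(p,s['ft_force'],s['gripper_width'])
# arc: bar centre in hatch plane
r=np.hypot(205,46);a0=np.arctan2(46,205)
ux=np.array([np.cos(np.radians(-9.1)),np.sin(np.radians(-9.1)),0])
prev=np.array([205,46.])
for k,th in enumerate(np.r_[np.arange(2.5,40.1,2.5)]):
    c=np.array([r*np.cos(a0+np.radians(th)),r*np.sin(a0+np.radians(th))]);d=c-prev;prev=c
    w=d[0]*ux+np.array([0,0,d[1]]);print(th,(R.T@w/400).round(4), c.round(1))
```

```text
[632.24680592 178.56952451 327.26472752] [-4.34991138  0.09658386  5.19239368] 0.12280887615163517
2.5 [-0.     -0.0055 -0.0222] [202.8  54.9]
5.0 [-0.     -0.0065 -0.022 ] [200.2  63.7]
7.5 [-0.     -0.0075 -0.0217] [197.2  72.4]
10.0 [-0.     -0.0084 -0.0213] [193.9  80.9]
12.5 [-0.     -0.0093 -0.0209] [190.2  89.3]
15.0 [-0.     -0.0102 -0.0205] [186.1  97.5]
17.5 [-0.     -0.0111 -0.02  ] [181.7 105.5]
20.0 [-0.     -0.012  -0.0195] [176.9 113.3]
22.5 [-0.     -0.0128 -0.019 ] [171.8 120.9]
25.0 [-0.     -0.0136 -0.0184] [166.4 128.3]
27.5 [-0.     -0.0144 -0.0178] [160.6 135.5]
30.0 [-0.     -0.0152 -0.0172] [154.5 142.3]
32.5 [-0.     -0.0159 -0.0165] [148.2 148.9]
35.0 [-0.     -0.0166 -0.0158] [141.5 155.3]
37.5 [-0.     -0.0173 -0.015 ] [134.6 161.3]
40.0 [-0.     -0.0179 -0.0143] [127.5 167. ]
```

The grip on the bar reads 0.123, about 10 mm, which is right for the 12 mm bar. I raise it along the arc.

Emit:
{"op": "apply_moves", "data": {
  "steps": [
    {"grip": 0,"linear": [0,-0.0015,-0.008],"roll": 0},
    {"grip": 0,"linear": [0,-0.004,-0.0142],"roll": 0},
    {"grip": 0,"linear": [0,-0.0033,-0.011],"roll": 0},
    {"grip": 0,"linear": [0,-0.0033,-0.011],"roll": 0},
    {"grip": 0,"linear": [0,0,0],"roll": 0}
  ]
}}

```text
clock: 13.12
position: [627.5, 179.3, 345.2]
tcp_rot: [[0.159, 0.987, -0.001], [0.987, -0.159, -0.0], [-0.0, -0.001, -1.0]]
ft_force: [-1.3, 1.9, -6.8]
gripper_width: 0.124
```

Emit:
{"op": "apply_moves", "data": {
  "steps": [
    {"grip": 0,"linear": [0,-0.0038,-0.0108],"roll": 0},
    {"grip": 0,"linear": [0,-0.0038,-0.0108],"roll": 0},
    {"grip": 0,"linear": [0,-0.0042,-0.0107],"roll": 0},
    {"grip": 0,"linear": [0,-0.0042,-0.0107],"roll": 0},
    {"grip": 0,"linear": [0,-0.0047,-0.0105],"roll": 0}
  ]
}}

```text
clock: 13.53
position: [619.6, 180.4, 366.7]
tcp_rot: [[0.159, 0.987, 0.0], [0.987, -0.159, -0.0], [-0.0, 0.0, -1.0]]
ft_force: [-0.3, 0.6, -7.5]
gripper_width: 0.124
```

Run:
```python
from h import *
s=sense();p=s['position'];print(p,s['ft_force'],s['gripper_width'])
im=vision.capture('side');cv2.imwrite('pics/s2.png',cv2.resize(im[100:260,190:390],None,fx=4,fy=3.75,interpolation=cv2.INTER_CUBIC))
```

```text
[619.62368459 180.44462656 366.65439683] [-0.30341141  0.59995449 -7.53789967] 0.12376833419832732
```

View pics/s2.png

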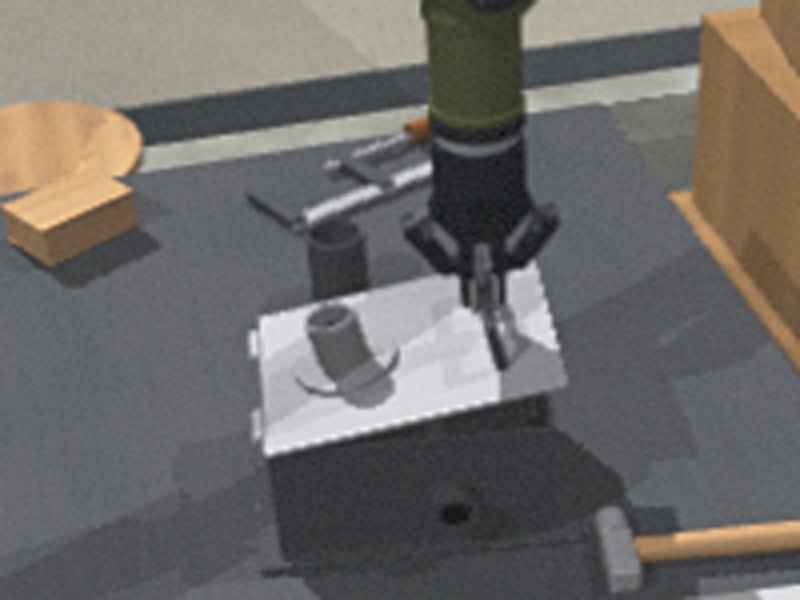

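The hatch is at about 11° with the collar still on the stub. I continue.

Emit:
{"op": "apply_moves", "data": {
  "steps": [
    {"grip": 0,"linear": [0,-0.0047,-0.0105],"roll": 0},
    {"grip": 0,"linear": [0,-0.0102,-0.0205],"roll": 0},
    {"grip": 0,"linear": [0,-0.0111,-0.02],"roll": 0},
    {"grip": 0,"linear": [0,-0.012,-0.0195],"roll": 0},
    {"grip": 0,"linear": [0,-0.0128,-0.019],"roll": 0}
  ]
}}

```text
clock: 14.0
position: [599.6, 183.5, 403.3]
tcp_rot: [[0.16, 0.987, 0.002], [0.987, -0.16, -0.0], [0.0, 0.002, -1.0]]
ft_force: [1.3, 0.5, -7.4]
gripper_width: 0.122
```

Emit:
{"op": "apply_moves", "data": {
  "steps": [
    {"grip": 0,"linear": [0,-0.0136,-0.0184],"roll": 0},
    {"grip": 0,"linear": [0,-0.0144,-0.0178],"roll": 0},
    {"grip": 0,"linear": [0,-0.0152,-0.0172],"roll": 0},
    {"grip": 0,"linear": [0,-0.008,-0.0083],"roll": 0},
    {"grip": 0,"linear": [0,-0.008,-0.0083],"roll": 0}
  ]
}}

```text
clock: 14.42
position: [576.9, 186.9, 431.5]
tcp_rot: [[0.16, 0.987, 0.004], [0.987, -0.16, -0.0], [0.001, 0.004, -1.0]]
ft_force: [4.9, -2.6, -3.3]
gripper_width: 0.123
```

Emit:
{"op": "apply_moves", "data": {
  "steps": [
    {"grip": 0,"linear": [0,-0.0083,-0.0079],"roll": 0},
    {"grip": 0,"linear": [0,-0.0083,-0.0079],"roll": 0},
    {"grip": 0,"linear": [0,-0.0087,-0.0075],"roll": 0},
    {"grip": 0,"linear": [0,-0.0087,-0.0075],"roll": 0},
    {"grip": 0,"linear": [0,-0.006,-0.0048],"roll": 0}
  ]
}}

```text
clock: 14.83
position: [561.7, 189.3, 445.8]
tcp_rot: [[0.16, 0.987, 0.005], [0.987, -0.16, -0.0], [0.001, 0.005, -1.0]]
ft_force: [5.3, -2.4, -1.5]
gripper_width: 0.125
```

Emit:
{"op": "apply_moves", "data": {
  "steps": [
    {"grip": 0,"linear": [0,-0.006,-0.0048],"roll": 0},
    {"grip": 0,"linear": [0,-0.006,-0.0048],"roll": 0},
    {"grip": 0,"linear": [0,0,0],"roll": 0},
    {"grip": 0,"linear": [0,0,0],"roll": 0},
    {"grip": 0,"linear": [0,0,0],"roll": 0}
  ]
}}

```text
clock: 15.25
position: [557.3, 189.9, 449.7]
tcp_rot: [[0.161, 0.987, 0.006], [0.987, -0.161, -0.0], [0.001, 0.006, -1.0]]
ft_force: [5.3, -3.1, -0.8]
gripper_width: 0.121
```

Run:
```python
from h import *
s=sense();p=s['position'];print(p,s['ft_force'],s['gripper_width'],s['qvel'].round(1))
ux=np.array([np.cos(np.radians(-9.1)),np.sin(np.radians(-9.1))])
d=p-np.array([632.25,178.57,327.26]);x=205+d[:2]@ux;z=46+d[2];print(x,z,np.hypot(x,z),np.degrees(np.arctan2(z,x)-np.arctan2(46,205)))
im=vision.capture('side');cv2.imwrite('pics/s3.png',cv2.resize(im[100:260,190:390],None,fx=4,fy=3.75,interpolation=cv2.INTER_CUBIC));cv2.imwrite('pics/s3f.png',im)
T=pose();np.save('T9.npy',T)
cv2.imwrite('pics/w9.png',vision.capture('wrist'));cv2.imwrite('pics/t3.png',vision.capture('top'))
```

```text
[557.2545511  189.92139144 449.66001801] [ 5.2564336  -3.07120923 -0.81765483] 0.12095490052737085 [-0.   0.1 -0.1 -0.1 -0.  -0.   0. ]
129.15314418536144 168.400018014026 212.22417562589104 39.86673917637815
```

View pics/s3.png

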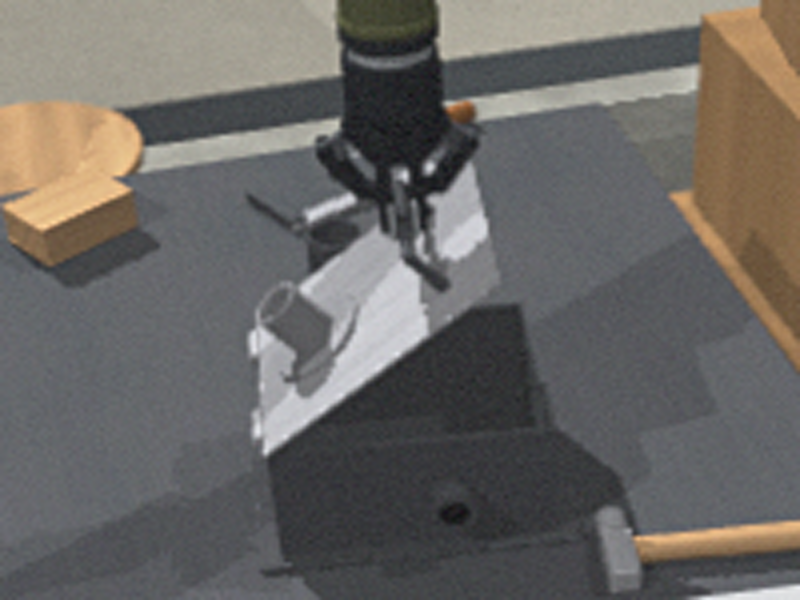

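View pics/w9.png

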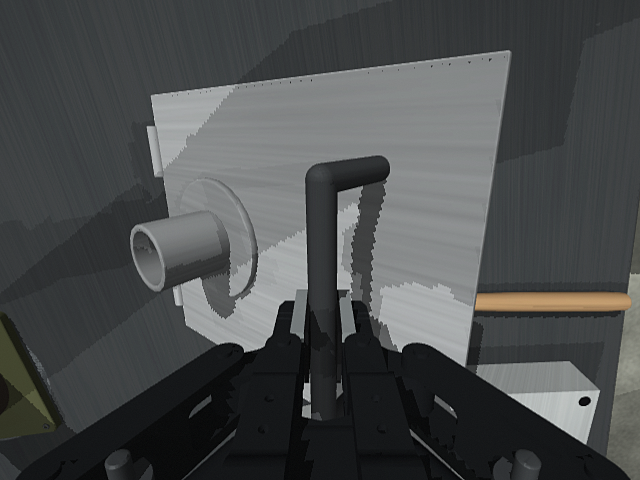

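View pics/t3.png

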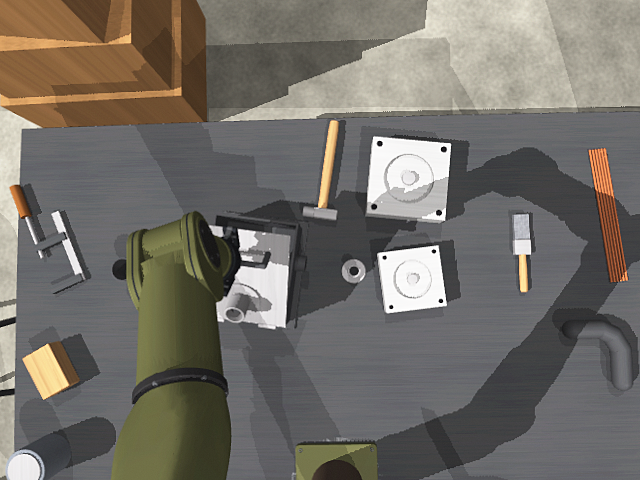

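The hatch is open, with the collar still on the stub (flange flat, no gap) and the bystanders unmoved. I cross-check the angle from the plate's free corners in the wrist and side views.

Run:
```python
from h import *
T=np.load('T9.npy')
a=np.radians(-9.1);ux=np.array([np.cos(a),np.sin(a),0]);uy=np.array([-np.sin(a),np.cos(a),0]);uz=np.array([0,0,1.])
H=np.array([430,210.2,126])
for th in(34,37,40,43,46):
    t=np.radians(th);hx=ux*np.cos(t)+uz*np.sin(t);hz=-ux*np.sin(t)+uz*np.cos(t)
    c=[H+254*hx+s*103*uy+4*hz for s in(-1,1)]
    print(th,'side',((proj('side',c)-[190,100])*[4,3.75]).round(0).tolist(),'wrist',proj('wrist',c,T).round(0).tolist())
```

```text
34 side [[515.0, 300.0], [485.0, 172.0]] wrist [[458.0, 458.0], [522.0, 63.0]]
37 side [[505.0, 290.0], [475.0, 162.0]] wrist [[451.0, 476.0], [517.0, 58.0]]
40 side [[493.0, 280.0], [465.0, 153.0]] wrist [[442.0, 495.0], [509.0, 52.0]]
43 side [[481.0, 271.0], [454.0, 144.0]] wrist [[431.0, 516.0], [496.0, 46.0]]
46 side [[468.0, 263.0], [442.0, 136.0]] wrist [[417.0, 537.0], [478.0, 38.0]]
```

The wrist corner at (510,51) gives about 40°, and the side corner at about (499,284) gives about 39°. Both agree with the 39.9° from the arc. I hold a moment to check for drift.

Emit:
{"op": "apply_moves", "data": {
  "steps": [
    {"grip": 0,"linear": [0,0,0],"roll": 0},
    {"grip": 0,"linear": [0,0,0],"roll": 0},
    {"grip": 0,"linear": [0,0,0],"roll": 0},
    {"grip": 0,"linear": [0,0,0],"roll": 0},
    {"grip": 0,"linear": [0,0,0],"roll": 0}
  ]
}}

```text
clock: 15.82
position: [557.3, 189.9, 449.6]
tcp_rot: [[0.161, 0.987, 0.006], [0.987, -0.161, 0.0], [0.001, 0.006, -1.0]]
ft_force: [5.7, -3.4, 0.6]
gripper_width: 0.12
```

Run:
```python
from h import *
im=vision.capture('wrist');a=cv2.imread('pics/w9.png')
print(np.abs(im[40:300,100:300].astype(int)-a[40:300,100:300]).mean())
s=sense();print(s['position'],s['ft_force'],s['gripper_width'])
job.job_done()
```

```text
0.906198717948718
[557.3027939  189.94562089 449.60796619] [ 6.0738307  -3.71947716 -1.11797016] 0.12119045925833538
the job is handed in; nothing more can be done
```

I lifted the larger collar from the small die and lowered it over the stub until the flange touched the hatch, then let go. I then gripped the bar handle, raised the hatch along its arc, and handed in at about 16 s while still holding it. The hand-in reports no verdict.

- **Angle:** the arc calculation gave 39.9°, the wrist view of a plate corner about 40°, and the side view about 39°.
- **Hold:** the arm was still and the bar grip stayed steady at 0.12, with no visible drift over the last 0.6 s.
- **Collar:** it sat flat on the hatch over the stub after the lift, judged by eye in the wrist and side views. I did not measure its offset from the stub at 40°.
- **Bystanders:** the hammer, brush and offcut looked unmoved in the last top view, though the arm hid most of the offcut.
- **Disagreement:** the top and wrist cameras differed by about 2.5 mm on where the stub was. I went with the wrist camera, and the collar went on with no side force.

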